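Feed a battery cell through a pedal-gated chute

TASK

Lay the loose battery cell across the upper part of the feeder's chute, let go of it and let it come to rest against the stop bar. Then reach in under the clear hood with a tilted tool, press the spring pedal down to its stop without forcing it, and keep it down until the cell has rolled into the pocket at the chute's lower end. Finally let the pedal come back up; leave the jar, the black roll and the spatula where they are.

Things in the scene. Friction and masses are not known exactly. Their poses are not given: they have to be found in the camera images.
- cell: Battery cell: a plain steel cylinder, 46 mm in diameter, 95 mm long, about 0.36 kg, lying on its side on the bench to the left or the right of the feeder. Origin at its centre; its x axis is the cylinder's axis. Either end may point either way. It rolls freely.
- feeder: Grey and aluminium cell feeder fixed to the bench, 130 mm deep (x), 340 mm long (y); its pedal side (-x) faces away from the robot. Origin on the bench below the stop bar; y up the chute, z up. The chute runs along y: 107 mm wide inside, end wall at y = 135 mm, lower end y = -100 mm; floor 95 mm above the bench at y = 0, rising 7 degrees towards +y; side walls 28 mm above the floor.
- stop_bar (a point): Top middle of the steel stop bar as it stands at rest (this point does not move): the bar crosses the chute, 84 mm along the feeder's x and 8 mm thick, 13 mm above the chute floor. It sinks below the floor only when the pedal is almost at its stop.
- hood_edge (a point): Middle of the lower front edge of the roof of the clear hood over the pedal, 155 mm from the feeder's origin and 146 mm above the bench. The roof runs from here 90 mm back towards the feeder, its top is at 152 mm; clear cheeks stand 58 mm to either side. The hood is open at -x of the feeder, away from the robot.
- load_point (a point): A good place for the cell's centre when it is laid in with its axis along the feeder's x: on the chute's centre line, 70 mm up from the stop bar, 23 mm above the floor there. Let go, it rolls down the chute (-y of the feeder) against the bar.
- gate_point (a point): Centre of a cell that rests against the stop bar (26 mm up the chute from the bar).
- pocket_point (a point): Middle of the pocket below the chute's lower end, at the height of the centre of a cell lying in it. The pocket is 90 mm long along the feeder's y (from y = -104 to -194 mm), 107 mm wide, its floor 64 mm above the bench.
- tread (a point): Point on the pedal's ribbed steel tread, on top, 90 mm from the hinge, below the hood's front edge; moves with the pedal. Tread 84 mm wide, from 18 mm in front of it to 42 mm behind. 80 mm above the bench at rest (leaning 0.16 rad, front higher), about 51 mm at the stop. The roof fouls a vertical gripper: lean the tool 30 to 45 degrees, its top towards -x of the feeder, fingers shut.
- pedal_hinge_axis (a point): Middle of the pedal's hinge axis, which runs along the feeder's y, 68 mm in front of its origin and 62 mm above the bench.
- pedal (a joint): Angle of the pedal (rad): 0 up, grows as the tread goes down, about 0.32 at its hard stop. A spring returns it; the push at the tread is about 5 N at the start and 11 N just before the stop; there it rises sharply.
- jar: Bystander: amber glass jar with a black cap, 64 mm in diameter, 85 mm high. Origin at the centre of its underside.
- roll: Bystander: roll of black electrode foil standing on end, 110 mm in diameter, 85 mm high, on the bench beside the pedal. Origin at the centre of its underside.
- spatula: Bystander: slim steel lab spatula, 170 mm long, 6 mm thick, with a 20 mm wide blade, lying on the bench beside the pedal. Origin at the underside near its middle, x towards the blade.
Things that resemble listed ones, but are neither listed nor needed, are in the scene too. Leave any pink or purple look-alike of the cell alone.

How it is judged:
On the way, in this order (a step that is already met when the one before it is completed fails the run):
1. the cell rests in the chute against the raised stop bar, let go, with the pedal up (y of cell in the frame of feeder between 0.012 and 0.045 m and z of cell in the frame of feeder between 0.105 and 0.135 m and x of cell in the frame of feeder between -0.03 and 0.03 m and linear speed of cell below 0.03 m/s and value of joint pedal below 0.03 rad and contact force between the fingers and cell below 0.1 N), for 0.3 s.
2. the gripper holds the pedal down at its stop while the cell is in the pocket (value of joint pedal above 0.295 rad and contact force between the fingers and pedal above 1 N and y of cell in the frame of feeder between -0.195 and -0.112 m and x of cell in the frame of feeder between -0.05 and 0.05 m and z of cell in the frame of feeder between 0.075 and 0.1 m), for 0.2 s.
At the end, for the whole second after the job is handed in: The cell lies at rest (under 0.03 m/s) in the pocket (centre 112 to 195 mm down the chute from the bar, within 50 mm of the centre line, 75 to 100 mm above the bench); pedal up (under 0.03 rad); jar, roll and spatula within 30 mm of their starts (y of cell in the frame of feeder between -0.195 and -0.112 m and x of cell in the frame of feeder between -0.05 and 0.05 m and z of cell in the frame of feeder between 0.075 and 0.1 m and linear speed of cell below 0.03 m/s and value of joint pedal below 0.03 rad and distance of each of jar, roll, spatula from where it was at the start of the episode below 0.03 m); the robot touches nothing.
It fails at once if the pedal or the hood is forced (the gripper or arm pushes with more than 45 N) (contact force between any of the fingers, the arm and pedal above 45 N or contact force between any of the fingers, the arm and feeder above 45 N).
It fails at once if the jar, the roll or the spatula is moved more than 30 mm (distance of any of jar, roll, spatula from where it was at the start of the episode above 0.03 m).
It also fails if it takes over 53 s, if anything falls off the work surface, if the arm or the gripper's body presses on something with over 40 N, if the wrist force passes 120 N, or if a joint passes its speed limit or range.

ROBOT

A 6-joint arm with a two-finger parallel gripper is mounted at the origin on the work surface. World frame = base frame: x ahead of the robot, y to its left, z up, the work surface at z = 0. Lengths are in m, angles in rad, forces in N, time in s.
With the tool pointing down it reaches from about 0.25 to 0.775 m from the base axis. Payload 4 kg.
Tool frame: the origin (TCP) lies between the finger pads; the fingertips stand 8 mm ahead of it and the grasp point (between the pads) lies 11 mm behind it; z points along the fingers, y is the line along which they close (so a half turn about z gives the same grasp; the last joint's range is limited). The gripper opens to 85 mm and grips with 20 to 120 N. Pads are 22 mm wide; open, the fingers measure 114 mm over their backs; the gripper's body (76 mm by 85 mm) begins 54 mm behind the grasp point. The pads swing forward as they close: fully open they stand 13 mm farther back than shut.
Start: joints at [-1.414, 0.087, 1.371, -0, 1.684, -0.103], TCP at [0.141, -0.532, 0.239] pointing down, gripper open.
Joint ranges: [-3.1, 3.1], [-0.76, 2.03], [0.27, 2.55], [-1.08, 4.22], [0.17, 2.65], [-2.57, 2.57]. Speed limits (rad/s): [2.79, 2.79, 3.14, 3.14, 3.14, 3.14].

INTERFACE

Orientations are given as a rotation vector (axis times angle).
In Python, from plant import observe, snapshot, calibration, job_done, search_frame gives the robot as it stands.
- The arm moves only by the tool play_rows, never from a script. Its argument "moves" is a list of rows, each a list of 3 entries, a list of its own where there are three numbers: the shift along the tool's x, y, z in units of 30 mm (1.0 is 30 mm), then the turn, a rotation vector about the tool's x, y, z in units of 5 degrees (1.0 is 5 degrees), then the opening, from -1 (shut) to 1 (fully open). A call has 1 to 10 rows; each row shifts and turns the commanded pose from where the row before left it, along the tool's axes as they then stand; what a row does not reach is not made up. A row lasts 1/8 s, in which the tool goes at most 62.5 mm and 10.7 degrees, less where a joint would pass 70% of its speed; a pose out of reach is approached as far as the arm can. A call is refused whole if a number of a shift passes 1 or a number of a turn 1, either way. A call with a gripper value outside its range is refused whole. The fingers move at their own pace and stop on an object; "squeeze" is the grip in N (left out, the last holds). Time passes only in rows, so rows that do not move let the fingers close. It gives the time, the measured TCP pose, the force, the opening and the grip force at its end, in the units of the state.
- observe(): the state, without advancing time (a new reading comes with each control period).
- snapshot(name): name is "scene" or "top" or "wrist"; returns the picture (420x560x3 uint8, red, green, blue); there is no depth.
- calibration(name): a dict with "mtx" (3x3 intrinsics, pixels), "cam_to_world" (4x4, takes a point from camera to world coordinates). Camera axes: x right, y down, z forward; pixel columns grow to the right and rows downward; lengths in m; the calibration is good to about 2 mm. A picture is of the moment at which its call begins: read the wrist's pose just before it. calibration takes no time and is no camera call; for the wrist camera it gives the pose at the moment of the call.
- job_done(): hands the job in; it is judged then, once.
Trained networks look in the newest picture that a camera, given by its name, has taken for a name from the list of things; names that differ only in an ending like _2 or _b are one class to them, and where a whole thing is asked for, a point or a joint stands for the part that bears it (a point fixed in the world has none). Each returns a list of dicts, best first, with "p" (0 to 1); they miss things now and then, are a little off and sometimes report something else, mostly with a low value. They report only what shows in the picture. A call takes as long as a camera call. They do not tell look-alikes from the thing itself.
- search_frame(camera, query): "point" ([x, y, z] in m, in world coordinates, good to about 4 mm: the middle of the surface that is visible of it).
The state is a dict: "clock": time; "joints": joint angles; "qvel": joint speeds; "joint_torque": joint torques, N m; "ee_pos": TCP position; "ee_rot": TCP orientation; "force": force on the tool from outside, world axes, zero at the start; "torque": the same for the moment, N m; "gripper_width": finger opening in m; "finger_force": force on a finger pad.
Only numpy, scipy, OpenCV 4.12 (cv2) and the standard library are available. Lean on these libraries where they do the work, as an engineer would, in place of code of your own. Each camera call takes 0.05 s, during which the arm holds its last target. There are 200 camera calls.

## Working session

There is one attempt and no reset: what is moved stays moved. The work goes in short steps, Python scripts to look and compute and a tool call to move; the robot and the scene stay as the last step left them, time stands still between calls to the robot, and variables do not carry over. Pictures are saved under pics/ and viewed, at most 10 in all, crops included, and the job is handed in when it is done.

Besides the shell and the picture viewer there is one more tool, called after "Emit:" in YAML: its name, and indented under it one key for each argument. play_rows: Moves the arm, as the interface text tells. Its arguments: {"type":"object","properties":{"moves":{"type":"array","items":{"type":"array"}},"squeeze":{"type":"number"}},"required":["moves"]}

```bash
ls; mkdir -p pics; python3 - <<'E'
from plant import *
import cv2,numpy as np
s=observe();print(s['clock'],s['ee_pos'],s['ee_rot'],s['gripper_width'])
ims=[]
for c in ['scene','top']:
    im=snapshot(c);cv2.imwrite(f'pics/{c}0.png',im[...,::-1]);
    k=calibration(c);print(c,np.round(k['mtx'],1).tolist(),np.round(k['cam_to_world'],3).tolist())
    for q in ['cell','feeder','stop_bar','hood_edge','load_point','gate_point','pocket_point','tread','pedal_hinge_axis','jar','roll','spatula']:
        print(q,[(np.round(d['point'],3).tolist(),round(d['p'],2)) for d in search_frame(c,q)][:4])
print(observe()['clock'])
E
```

```text
pics
0.0 [ 0.14121226 -0.53105313  0.23811069] [-3.11284518e+00 -4.06715147e-01  1.16703308e-04] 0.08542788200178135
scene [[546.2, 0.0, 282.9], [0.0, 546.2, 206.1], [0.0, 0.0, 1.0]] [[-0.033, 0.863, -0.505, 1.175], [0.999, 0.028, -0.018, 0.013], [-0.002, -0.505, -0.863, 1.281], [0.0, 0.0, 0.0, 1.0]]
cell [([0.309, -0.378, 0.043], 0.95), ([0.444, -0.21, 0.041], 0.81), ([0.442, -0.359, 0.043], 0.7), ([0.555, 0.061, 0.096], 0.62)]
feeder [([0.555, 0.057, 0.092], 0.96), ([0.672, 0.243, 0.007], 0.63)]
stop_bar [([0.557, 0.058, 0.096], 0.74)]
hood_edge [([0.554, 0.054, 0.092], 0.72)]
load_point [([0.558, 0.058, 0.095], 0.74)]
gate_point [([0.56, 0.059, 0.095], 0.87)]
pocket_point [([0.555, 0.056, 0.097], 0.82)]
tread [([0.656, 0.037, 0.078], 0.82)]
pedal_hinge_axis []
jar [([0.47, 0.36, 0.072], 0.97), ([0.556, 0.058, 0.097], 0.52), ([0.632, -0.249, 0.069], 0.37)]
roll [([0.634, -0.249, 0.072], 0.93), ([0.444, -0.359, 0.042], 0.44)]
spatula [([0.668, 0.245, 0.004], 0.61), ([0.661, 0.039, 0.078], 0.5)]
top [[447.8, 0.0, 279.9], [0.0, 447.8, 206.5], [0.0, 0.0, 1.0]] [[0.029, -0.981, 0.19, 0.309], [-0.999, -0.036, -0.031, 0.018], [0.037, -0.189, -0.981, 1.083], [0.0, 0.0, 0.0, 1.0]]
cell [([0.431, -0.354, 0.042], 0.88), ([0.436, -0.211, 0.046], 0.78), ([0.297, -0.373, 0.041], 0.56)]
feeder [([0.524, 0.062, 0.101], 0.74), ([0.589, 0.042, 0.065], 0.43)]
stop_bar [([0.524, 0.064, 0.102], 0.96)]
hood_edge [([0.526, 0.069, 0.1], 0.77), ([0.586, 0.047, 0.065], 0.18)]
load_point [([0.522, 0.062, 0.103], 0.33)]
gate_point [([0.521, 0.068, 0.102], 0.67)]
pocket_point [([0.526, 0.063, 0.099], 0.93)]
tread []
pedal_hinge_axis []
jar [([0.447, 0.356, 0.085], 0.86)]
roll [([0.623, -0.246, 0.073], 0.83)]
spatula [([0.688, 0.258, 0.008], 0.73), ([0.444, 0.356, 0.084], 0.34)]
1.3
```

View pics/scene0.png

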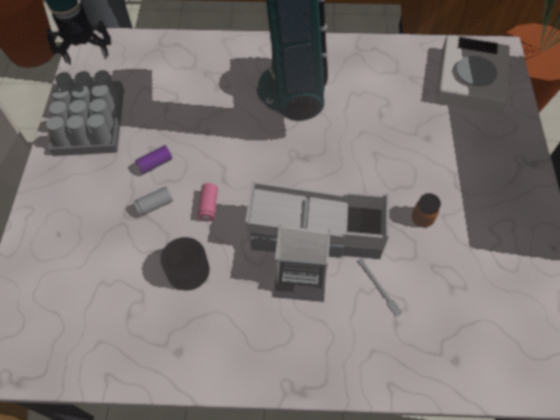

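View pics/top0.png

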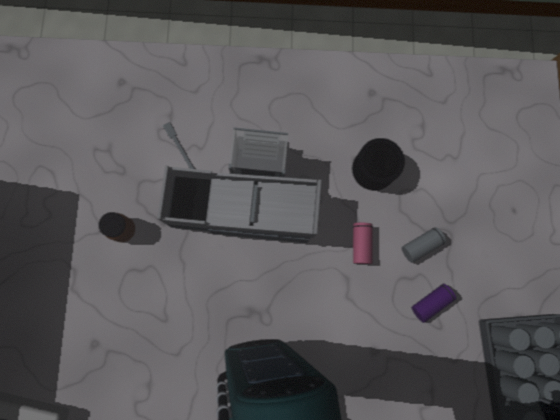

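The pictures show three loose cylinders: purple at scene (153,159), pink at (208,201) and grey steel at (153,201). The grey one, also at top (425,245), fits "plain steel". I'll confirm it in enlarged crops, which also give me the feeder corners: pocket on the +y side, chute rising towards −y, pedal towards +x.

```bash
python3 - <<'E'
import cv2
a=cv2.imread('pics/scene0.png')[140:310,130:395];b=cv2.imread('pics/top0.png')[115:310,155:460]
cv2.imwrite('pics/sc.png',cv2.convertScaleAbs(cv2.resize(a,None,fx=3,fy=3,interpolation=2),alpha=1.6))
cv2.imwrite('pics/tc.png',cv2.convertScaleAbs(cv2.resize(b,None,fx=2.6,fy=2.6,interpolation=2),alpha=1.6))
E
```

```text
(no output)
```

View pics/sc.png

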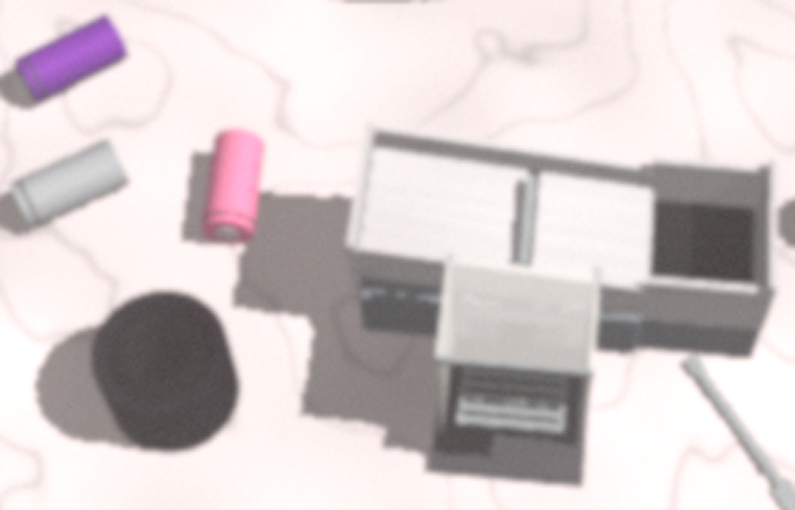

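View pics/tc.png

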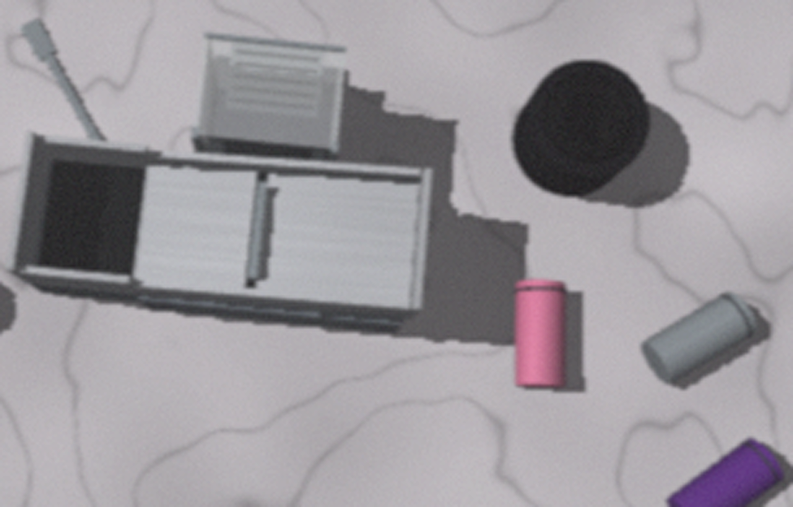

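Grey cell confirmed: scene crop (70,185), top crop (698,340). The pink and purple ones stay alone. Next I fit the feeder pose and the cell axis from marked pixels in both views.

```bash
cat > h.py <<'E'
import numpy as np
from plant import *
from scipy.optimize import least_squares
from scipy.spatial.transform import Rotation as R
def proj(k,P):
    T=np.linalg.inv(k['cam_to_world']);p=np.atleast_2d(P)@T[:3,:3].T+T[:3,3];p=p@k['mtx'].T
    return p[:,:2]/p[:,2:]
def F(q,P):
    c,s=np.cos(q[2]),np.sin(q[2]);P=np.atleast_2d(P)
    return np.c_[c*P[:,0]-s*P[:,1]+q[0],s*P[:,0]+c*P[:,1]+q[1],P[:,2]+q[3]]
def ray(k,u,z):
    d=k['cam_to_world'][:3,:3]@np.linalg.solve(k['mtx'],[u[0],u[1],1]);o=k['cam_to_world'][:3,3]
    return o+d*(z-o[2])/d[2]
E
python3 - <<'E'
from h import *
ks,kt=calibration('scene'),calibration('top')
S=lambda u,v:(130+u/3,140+v/3)
T=lambda u,v:(155+u/2.6,115+v/2.6)
# model (m), px, cam
D=[((.042,0,.108),S(531,173),0),((.042,0,.108),T(254,282),1),((-.042,0,.108),T(264,183),1),
((-.155,.058,.149),S(437,359),0),((-.155,-.058,.149),S(590,373),0),((-.155,.058,.149),T(346,48),1),((-.155,-.058,.149),T(207,36),1),
((-.065,.058,.152),S(446,257),0),((-.065,-.058,.152),S(600,271),0)]
def f(q): return np.concatenate([proj((ks,kt)[c],F(q,m))[0]-p for m,p,c in D])
r=least_squares(f,[.52,.065,np.pi,0],loss='soft_l1');q=r.x
print(q);print(np.round(r.fun.reshape(-1,2),1).tolist())
for n,m in dict(end=(0,.135,.14),load=(0,.07,.127),pocket=(0,-.149,.087),tread=(-.155,0,.08)).items(): print(n,F(q,m).round(4), proj(ks,F(q,m)).round(0),proj(kt,F(q,m)).round(0))
# cell : axis at z=.023, ends
Dc=[(S(20,203),0),(S(116,159),0),(T(663,364),1),(T(742,315),1)]
for p,c in Dc: print(ray((ks,kt)[c],p,.035)[:2].round(3))
for n,u in [('cell',0)]:
  for p,q2 in [(S(68,184),T(700,341))]:
    g=lambda X: np.r_[proj(ks,X)[0]-p,proj(kt,X)[0]-q2]
    r=least_squares(g,[.43,-.35,.03]);print('tri',r.x,r.fun)
E
```

```text
[ 0.5029424   0.04461366  3.0812472  -0.00424235]
[[-0.5, 0.3], [-0.3, -1.2], [-0.3, 0.1], [-0.1, 0.6], [-0.2, 0.2], [-0.8, 0.5], [0.2, -0.0], [0.7, -0.7], [-1.5, -1.3]]
end [[ 0.4948 -0.0901  0.1358]] [[251. 201.]] [[316. 207.]]
load [[ 0.4987 -0.0253  0.1228]] [[277. 206.]] [[286. 205.]]
pocket [[0.5119 0.1933 0.0828]] [[364. 221.]] [[189. 199.]]
tread [[0.6577 0.0353 0.0758]] [[300. 274.]] [[261. 142.]]
[ 0.464 -0.399]
[ 0.416 -0.321]
[ 0.407 -0.325]
[ 0.454 -0.4  ]
tri [ 0.43103289 -0.36633483  0.0151577 ] [-0.32040655 -0.08959324 -0.29023134 -0.01554274]
```

```bash
cat >> h.py <<'E'
def plan(pos,tilt_yaw_R,n,s=None,start=None):
    "n rows from the present (or start) pose; straight line, even turn"
    if start is None:
        s=observe();start=(s['ee_pos'],R.from_rotvec(s['ee_rot']))
    p,r=start;d=(np.array(pos)-p)/n;w=(r.inv()*tilt_yaw_R).as_rotvec()/n
    for i in range(n):
        print('[%s,%s]'%((r.inv().apply(d)/.03).round(2).tolist(),np.rad2deg(w/5).round(2).tolist()));r=r*R.from_rotvec(w)
def down(yaw_y):  # tool y axis at world angle yaw_y (deg), tool z down
    a=np.deg2rad(yaw_y);y=np.array([np.cos(a),np.sin(a),0]);z=np.array([0,0,-1.]);return R.from_matrix(np.c_[np.cross(y,z),y,z])
E
python3 - <<'E'
from h import *
plan([.434,-.361,.20],down(-148.5),16)
E
```

```text
[[0.68, -0.19, 0.08],[0.0, -0.0, 0.92]]
[[0.66, -0.24, 0.08],[0.0, -0.0, 0.92]]
[[0.64, -0.29, 0.08],[0.0, -0.0, 0.92]]
[[0.62, -0.34, 0.08],[0.0, -0.0, 0.92]]
[[0.59, -0.39, 0.08],[0.0, -0.0, 0.92]]
[[0.55, -0.44, 0.08],[0.0, -0.0, 0.92]]
[[0.52, -0.48, 0.08],[0.0, -0.0, 0.92]]
[[0.48, -0.52, 0.08],[0.0, -0.0, 0.92]]
[[0.43, -0.56, 0.08],[0.0, -0.0, 0.92]]
[[0.39, -0.59, 0.08],[0.0, -0.0, 0.92]]
[[0.34, -0.62, 0.08],[0.0, -0.0, 0.92]]
[[0.29, -0.64, 0.08],[0.0, -0.0, 0.92]]
[[0.24, -0.66, 0.08],[0.0, -0.0, 0.92]]
[[0.18, -0.68, 0.08],[0.0, -0.0, 0.92]]
[[0.13, -0.69, 0.08],[0.0, -0.0, 0.92]]
[[0.07, -0.7, 0.08],[0.0, -0.0, 0.92]]
```

Emit:
play_rows:
  moves:
    - [[0.68,-0.19,0.08],[0,0,0.92],1]
    - [[0.66,-0.24,0.08],[0,0,0.92],1]
    - [[0.64,-0.29,0.08],[0,0,0.92],1]
    - [[0.62,-0.34,0.08],[0,0,0.92],1]
    - [[0.59,-0.39,0.08],[0,0,0.92],1]
    - [[0.55,-0.44,0.08],[0,0,0.92],1]
    - [[0.52,-0.48,0.08],[0,0,0.92],1]
    - [[0.48,-0.52,0.08],[0,0,0.92],1]

```text
clock: 2.3
ee_pos: [0.2883, -0.4462, 0.2201]
ee_rot: [3.083, -0.601, 0.0]
force: [0.0, 0.2, 0.0]
gripper_width: 0.085
finger_force: 0.0
```

Emit:
play_rows:
  moves:
    - [[0.43,-0.56,0.08],[0,0,0.92],1]
    - [[0.39,-0.59,0.08],[0,0,0.92],1]
    - [[0.34,-0.62,0.08],[0,0,0.92],1]
    - [[0.29,-0.64,0.08],[0,0,0.92],1]
    - [[0.24,-0.66,0.08],[0,0,0.92],1]
    - [[0.18,-0.68,0.08],[0,0,0.92],1]
    - [[0.13,-0.69,0.08],[0,0,0.92],1]
    - [[0.07,-0.7,0.08],[0,0,0.92],1]
    - [[0,0,0],[0,0,0],1]

```text
clock: 3.42
ee_pos: [0.4347, -0.3611, 0.2005]
ee_rot: [-2.74, 1.536, 0.001]
force: [0.3, -0.7, -0.2]
gripper_width: 0.0853
finger_force: 0.0
```

```bash
python3 - <<'E'
from h import *
import cv2
s=observe();print(s['clock'],s['ee_pos'],s['joints'],R.from_rotvec(s['ee_rot']).as_matrix().round(3).tolist(),s['force'])
k=calibration('wrist');im=snapshot('wrist');cv2.imwrite('pics/w1.png',im[...,::-1])
print(k['mtx'].round(1).tolist(),k['cam_to_world'].round(4).tolist())
import pickle;pickle.dump(k,open('k1.pkl','wb'))
print(search_frame('wrist','cell'))
E
```

```text
3.425 [ 0.43466849 -0.36109096  0.20054676] [-7.93484805e-01  1.31771814e-01  1.39848423e+00 -7.68948893e-05
  1.61202258e+00  1.79890427e+00] [[0.522, -0.853, -0.001], [-0.853, -0.522, 0.0], [-0.001, 0.0, -1.0]] [ 0.28088828 -0.74411133 -0.20555091]
[[350.4, 0.0, 279.0], [0.0, 350.4, 208.6], [0.0, 0.0, 1.0]] [[-0.853, -0.4985, -0.1545, 0.474], [-0.5219, 0.815, 0.2519, -0.4247], [0.0004, 0.2955, -0.9553, 0.3363], [0.0, 0.0, 0.0, 1.0]]
[{'point': [0.4284, -0.2265, 0.0439], 'p': 0.81}, {'point': [0.3108, -0.3884, 0.0425], 'p': 0.75}, {'point': [0.4432, -0.3705, 0.0429], 'p': 0.59}]
```

View pics/w1.png

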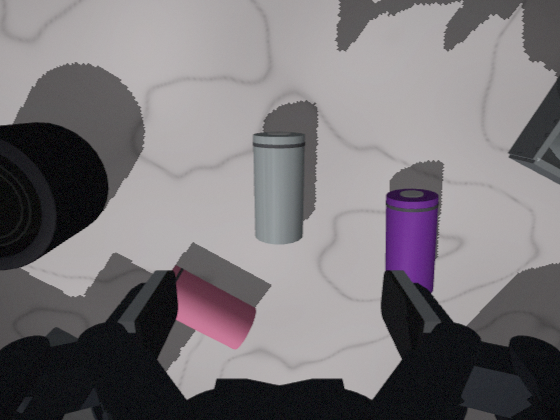

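```bash
python3 - <<'E'
from h import *
import pickle
k=pickle.load(open('k1.pkl','rb'))
a=ray(k,(279,243),.046);b=ray(k,(279,137),.046)
print(a,b,np.linalg.norm(a-b),(a+b)/2)
# lateral: silhouette cols at mid row 190: predicted for axis through point
c=(a+b)/2;ax=(b-a)/np.linalg.norm(b-a)
print(proj(k,ray(k,(279,190),.046)))
for off in(-.023,.023):
    l=np.array([-ax[1],ax[0],0]);print(proj(k,[c[0]+l[0]*off,c[1]+l[1]*off,.023]), proj(k,[c[0]+l[0]*off,c[1]+l[1]*off,.023]+ax*.04))
s=observe();Rm=R.from_rotvec(s['ee_rot']);print('tool-frame offset /30mm',Rm.inv().apply(np.r_[c[:2],.018]-s['ee_pos'])/.03, np.rad2deg(np.arctan2(ax[1],ax[0])))
E
```

```text
[ 0.41018453 -0.32072275  0.046     ] [ 0.45890173 -0.40034099  0.046     ] 0.09334039481697314 [ 0.43454313 -0.36053187  0.046     ]
[[279. 190.]]
[[304.04928899 186.13316422]] [[305.00525925 142.05012989]]
[[253.92617462 186.13895265]] [[252.96921926 142.05389601]]
tool-frame offset /30mm [-0.02798877 -0.05663519  6.0974289 ] -58.53816848801172
```

The wrist view shows the grey cell at cols 253–305, rows 133–243, and its length and width agree with z=0.046 at the top. The tool is aligned, so I descend and grip.

Emit:
play_rows:
  moves:
    - [[0,-0.05,0.9],[0,0,0],1]
    - [[0,0,1],[0,0,0],1]
    - [[0,0,1],[0,0,0],1]
    - [[0,0,1],[0,0,0],1]
    - [[0,0,0.9],[0,0,0],1]
    - [[0,0,0.7],[0,0,0],1]
    - [[0,0,0.5],[0,0,0],1]
    - [[0,0,0.1],[0,0,0],1]
    - [[0,0,0],[0,0,0],1]
  squeeze: 40

```text
clock: 4.65
ee_pos: [0.4354, -0.3616, 0.0186]
ee_rot: [2.738, -1.54, 0.002]
force: [0.0, -1.2, 0.1]
gripper_width: 0.0853
finger_force: 0.0
```

Emit:
play_rows:
  moves:
    - [[0,0,0],[0,0,0],-1]
    - [[0,0,0],[0,0,0],-1]
    - [[0,0,0],[0,0,0],-1]
    - [[0,0,0],[0,0,0],-1]
    - [[0,0,0],[0,0,0],-1]
    - [[0,0,0],[0,0,0],-1]
    - [[0,0,0],[0,0,0],-1]
    - [[0,0,0],[0,0,0],-1]

```text
clock: 5.65
ee_pos: [0.4358, -0.3615, 0.019]
ee_rot: [2.738, -1.54, 0.003]
force: [-1.1, 0.7, 5.1]
gripper_width: 0.0451
finger_force: 41.7
```

```bash
python3 - <<'E'
from h import *
s=observe();r=R.from_rotvec(s['ee_rot'])
plan([.4987,-.0253,.24],down(-93.46),13,start=(s['ee_pos']+[0,0,.15],r))
E
```

```text
[[-0.65, -0.59, -0.18],[0.0, -0.0, -0.85]]
[[-0.61, -0.63, -0.18],[0.0, -0.0, -0.85]]
[[-0.56, -0.68, -0.18],[0.0, -0.0, -0.85]]
[[-0.51, -0.72, -0.18],[0.0, -0.0, -0.85]]
[[-0.45, -0.75, -0.18],[0.0, -0.0, -0.85]]
[[-0.4, -0.78, -0.18],[0.0, -0.0, -0.85]]
[[-0.34, -0.81, -0.18],[0.0, -0.0, -0.85]]
[[-0.28, -0.83, -0.18],[0.0, -0.0, -0.85]]
[[-0.21, -0.85, -0.18],[0.0, -0.0, -0.85]]
[[-0.15, -0.86, -0.18],[0.0, -0.0, -0.85]]
[[-0.09, -0.87, -0.18],[0.0, -0.0, -0.85]]
[[-0.02, -0.88, -0.18],[0.0, -0.0, -0.85]]
[[0.04, -0.88, -0.18],[0.0, -0.0, -0.85]]
```

Emit:
play_rows:
  moves:
    - [[0,0,-0.3],[0,0,0],-1]
    - [[0,0,-0.7],[0,0,0],-1]
    - [[0,0,-1],[0,0,0],-1]
    - [[0,0,-1],[0,0,0],-1]
    - [[0,0,-1],[0,0,0],-1]
    - [[0,0,-1],[0,0,0],-1]

```text
clock: 6.4
ee_pos: [0.4346, -0.3603, 0.1675]
ee_rot: [-2.738, 1.54, 0.005]
force: [0.8, -0.8, -4.1]
gripper_width: 0.0449
finger_force: 41.4
```

Emit:
play_rows:
  moves:
    - [[-0.65,-0.59,-0.18],[0,0,-0.85],-1]
    - [[-0.61,-0.63,-0.18],[0,0,-0.85],-1]
    - [[-0.56,-0.68,-0.18],[0,0,-0.85],-1]
    - [[-0.51,-0.72,-0.18],[0,0,-0.85],-1]
    - [[-0.45,-0.75,-0.18],[0,0,-0.85],-1]
    - [[-0.4,-0.78,-0.18],[0,0,-0.85],-1]
    - [[-0.34,-0.81,-0.18],[0,0,-0.85],-1]
    - [[-0.28,-0.83,-0.18],[0,0,-0.85],-1]

```text
clock: 7.4
ee_pos: [0.4732, -0.1527, 0.21]
ee_rot: [-3.069, 0.669, 0.004]
force: [0.4, -0.2, -3.3]
gripper_width: 0.0446
finger_force: 41.4
```

Emit:
play_rows:
  moves:
    - [[-0.21,-0.85,-0.18],[0,0,-0.85],-1]
    - [[-0.15,-0.86,-0.18],[0,0,-0.85],-1]
    - [[-0.09,-0.87,-0.18],[0,0,-0.85],-1]
    - [[-0.02,-0.88,-0.18],[0,0,-0.85],-1]
    - [[0.04,-0.88,-0.18],[0,0,-0.85],-1]
    - [[0,0,0],[0,0,0],-1]
    - [[0,0,0],[0,0,0],-1]

```text
clock: 8.28
ee_pos: [0.4974, -0.0249, 0.2371]
ee_rot: [3.14, -0.096, -0.003]
force: [-0.0, -0.9, -3.0]
gripper_width: 0.0449
finger_force: 41.6
```

```bash
python3 - <<'E'
from h import *
import cv2,pickle
s=observe();print(s['clock'],s['ee_pos'],s['joints'],s['force'])
k=calibration('wrist');im=snapshot('wrist');cv2.imwrite('pics/w2.png',cv2.convertScaleAbs(im[...,::-1],alpha=1.5))
pickle.dump(k,open('k2.pkl','wb'))
q=[.5029,.0446,3.0812,0]
for m in [(-.0535,.135,.1396),(.0535,.135,.1396),(.042,0,.108),(-.042,0,.108),(.0535,0,.123),(-.065,.058,.152),(-.155,.058,.152)]:print(m,proj(k,F(q,m)).round(0))
E
```

```text
8.275 [ 0.49741959 -0.02488276  0.23710742] [-1.63353520e-01 -2.70235992e-02  1.49236018e+00 -8.16452894e-04
  1.67829817e+00  1.46830744e+00] [-0.04882768 -0.8515317  -2.96817582]
(-0.0535, 0.135, 0.1396) [[380. 133.]]
(0.0535, 0.135, 0.1396) [[368. 279.]]
(0.042, 0, 0.108) [[195. 248.]]
(-0.042, 0, 0.108) [[187. 145.]]
(0.0535, 0, 0.123) [[191. 269.]]
(-0.065, 0.058, 0.152) [[261. 115.]]
(-0.155, 0.058, 0.152) [[258. -59.]]
```

View pics/w2.png

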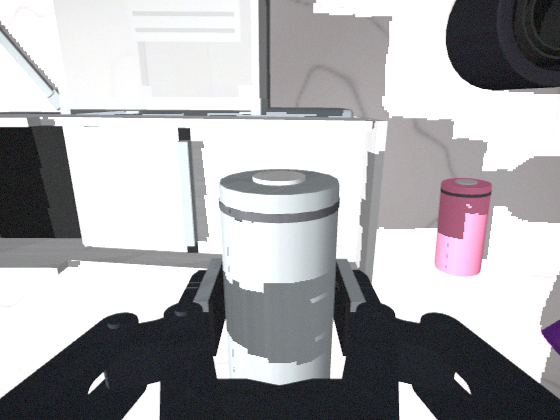

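```bash
python3 - <<'E'
from h import *
import cv2,pickle
k=pickle.load(open('k2.pkl','rb'));q=[.5029,.0446,3.0812,0]
a=cv2.imread('pics/w2.png')[90:290,50:240];a=cv2.convertScaleAbs(a,alpha=.7)
cv2.imwrite('pics/w2c.png',cv2.resize(a,None,fx=3,fy=3,interpolation=2))
for m in [(.0535,-.02,.1205),(.0535,-.02,.0925),(-.0535,-.02,.1205),(-.0535,-.02,.0925),(.042,-.004,.108),(.042,.004,.108),(-.042,-.004,.108),(-.042,.004,.108),(.0535,-.1,.083),(-.0535,-.1,.083),(.065,-.194,0.1)]:print(m,((proj(k,F(q,m))-[50,90])*3).round(0))
E
```

```text
(0.0535, -0.02, 0.1205) [[351. 533.]]
(0.0535, -0.02, 0.0925) [[380. 489.]]
(-0.0535, -0.02, 0.1205) [[307. 121.]]
(-0.0535, -0.02, 0.0925) [[344. 112.]]
(0.042, -0.004, 0.108) [[419. 474.]]
(0.042, 0.004, 0.108) [[449. 474.]]
(-0.042, -0.004, 0.108) [[394. 164.]]
(-0.042, 0.004, 0.108) [[426. 164.]]
(0.0535, -0.1, 0.083) [[122. 476.]]
(-0.0535, -0.1, 0.083) [[ 58. 110.]]
(0.065, -0.194, 0.1) [[-230.  537.]]
```

View pics/w2c.png

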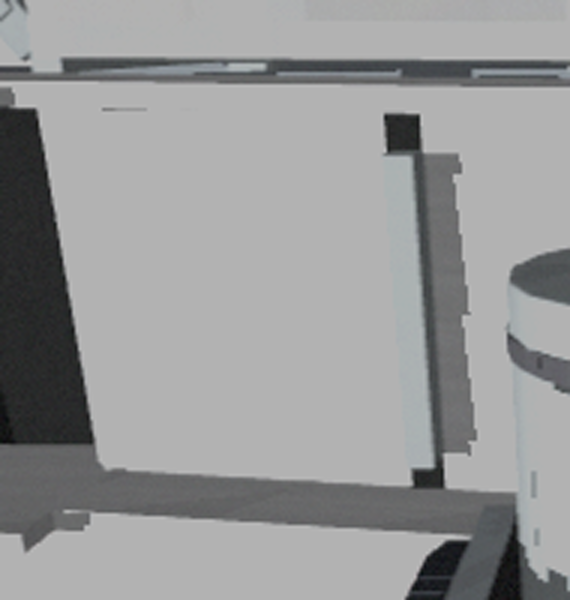

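The crop shows the bar top from (384–414,153) to (411–436,469), within 3 mm of the fit. I correct slightly and lower the cell.

Emit:
play_rows:
  moves:
    - [[0.07,0,0.6],[0,0,0],-1]
    - [[0,0,0.9],[0,0,0],-1]
    - [[0,0,0.9],[0,0,0],-1]
    - [[0,0,0.7],[0,0,0],-1]
    - [[0,0,0.3],[0,0,0],-1]
    - [[0,0,0.1],[0,0,0],-1]
    - [[0,0,0],[0,0,0],-1]

```text
clock: 9.2
ee_pos: [0.5005, -0.0249, 0.1336]
ee_rot: [3.14, -0.095, 0.002]
force: [0.5, -0.5, -3.0]
gripper_width: 0.0448
finger_force: 41.5
```

Emit:
play_rows:
  moves:
    - [[0,0,0.1],[0,0,0],-1]
    - [[0,0,0],[0,0,0],-1]

```text
clock: 9.45
ee_pos: [0.5003, -0.0248, 0.1304]
ee_rot: [3.14, -0.095, 0.001]
force: [0.1, 0.5, -2.7]
gripper_width: 0.0451
finger_force: 41.5
```

Emit:
play_rows:
  moves:
    - [[0,0,0.1],[0,0,0],-1]
    - [[0,0,0],[0,0,0],-1]

```text
clock: 9.7
ee_pos: [0.4999, -0.0247, 0.1268]
ee_rot: [3.14, -0.095, -0.001]
force: [-0.8, 0.1, -3.2]
gripper_width: 0.0447
finger_force: 41.5
```

Emit:
play_rows:
  moves:
    - [[0,0,0.06],[0,0,0],-1]
    - [[0,0,0],[0,0,0],-1]

```text
clock: 9.95
ee_pos: [0.5, -0.0247, 0.1251]
ee_rot: [3.14, -0.095, -0.001]
force: [0.8, -0.1, -3.7]
gripper_width: 0.0444
finger_force: 41.5
```

Emit:
play_rows:
  moves:
    - [[0,0,0.05],[0,0,0],-1]
    - [[0,0,0],[0,0,0],-1]

```text
clock: 10.2
ee_pos: [0.5, -0.0247, 0.1236]
ee_rot: [3.14, -0.095, -0.001]
force: [0.7, 0.2, -3.8]
gripper_width: 0.0442
finger_force: 41.5
```

Emit:
play_rows:
  moves:
    - [[0,0,0.05],[0,0,0],-1]
    - [[0,0,0],[0,0,0],-1]

```text
clock: 10.45
ee_pos: [0.5003, -0.0247, 0.1231]
ee_rot: [3.14, -0.095, 0.001]
force: [-1.7, -0.8, 1.3]
gripper_width: 0.0449
finger_force: 42.0
```

Touched the floor, as the force went up by 5 N. Opening.

Emit:
play_rows:
  moves:
    - [[0,0,0],[0,0,0],0.1]
    - [[0,0,0],[0,0,0],0.3]
    - [[0,0,0],[0,0,0],0.5]
    - [[0,0,0],[0,0,0],0.7]
    - [[0,0,0],[0,0,0],0.9]
    - [[0,0,0],[0,0,0],1]
    - [[0,0,0],[0,0,0],1]

```text
clock: 11.32
ee_pos: [0.5001, -0.0247, 0.1223]
ee_rot: [-3.14, 0.095, -0.0]
force: [0.2, 0.3, 0.1]
gripper_width: 0.0855
finger_force: 0.2
```

Emit:
play_rows:
  moves:
    - [[0,0,-0.2],[0,0,0],1]
    - [[0,0,-0.3],[0,0,0],1]
    - [[0,0,-0.6],[0,0,0],1]
    - [[0,0,-1],[0,0,0],1]
    - [[0,0,-1],[0,0,0],1]
    - [[0,0,-1],[0,0,0],1]
    - [[0,0,0],[0,0,0],1]

```text
clock: 12.2
ee_pos: [0.5018, -0.025, 0.25]
ee_rot: [3.139, -0.095, 0.013]
force: [0.3, -0.0, -0.5]
gripper_width: 0.0852
finger_force: 0.0
```

```bash
python3 - <<'E'
from h import *
import cv2,pickle
s=observe();print(s['clock'],s['ee_pos'],s['joints'],s['force'])
k=calibration('wrist');im=snapshot('wrist');a=cv2.convertScaleAbs(im[...,::-1],alpha=1.1)
b=snapshot('scene')[160:310,200:420,::-1]
cv2.imwrite('pics/w3.png',np.hstack([cv2.resize(a,(400,300)),cv2.resize(b,(400,300))]))
q=[.5037,.0460,3.0812,0]
print(proj(k,F(q,(0,.026,.122)))*400/560)
print(search_frame('scene','cell'),F(q,(0,.026,.122)))
E
```

```text
12.2 [ 0.50176921 -0.02502959  0.25001025] [-1.62648844e-01 -2.71040049e-02  1.46706917e+00 -1.47654287e-04
  1.69309730e+00  1.46862519e+00] [ 0.25708991 -0.01854806 -0.53497761]
[[158.7648192  146.57218165]]
[{'point': [0.5089, 0.0223, 0.1434], 'p': 0.89}, {'point': [0.3101, -0.3777, 0.0401], 'p': 0.66}] [[0.50213075 0.0200474  0.122     ]]
```

View pics/w3.png

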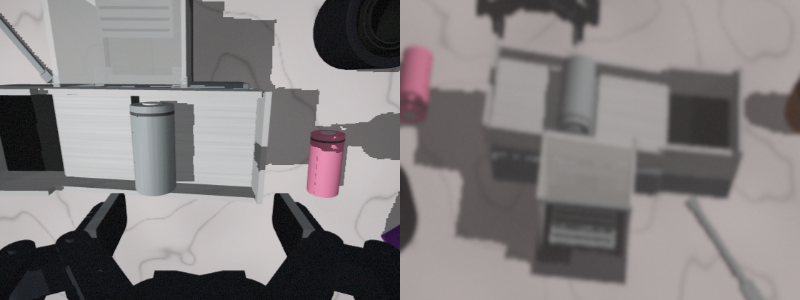

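The cell lies across the chute against the bar (left panel (153,147), right panel (577,93)). Now I shut the fingers, lean 40° and go to the pedal.

```bash
python3 - <<'E'
from h import *
plan([.695,.034,.265],down(-93.46)*R.from_euler('y',-40,degrees=True),10)
E
```

```text
[[0.64, -0.23, -0.07],[-0.0, -0.8, -0.0]]
[[0.63, -0.23, -0.11],[-0.0, -0.8, -0.0]]
[[0.62, -0.23, -0.16],[-0.0, -0.8, -0.0]]
[[0.61, -0.23, -0.2],[-0.0, -0.8, -0.0]]
[[0.59, -0.23, -0.24],[-0.0, -0.8, -0.0]]
[[0.58, -0.23, -0.28],[-0.0, -0.8, -0.0]]
[[0.56, -0.23, -0.32],[-0.0, -0.8, -0.0]]
[[0.53, -0.23, -0.36],[-0.0, -0.8, -0.0]]
[[0.51, -0.23, -0.4],[-0.0, -0.8, -0.0]]
[[0.48, -0.23, -0.43],[-0.0, -0.8, -0.0]]
```

Emit:
play_rows:
  moves:
    - [[0.64,-0.23,-0.07],[0,-0.8,0],-1]
    - [[0.63,-0.23,-0.11],[0,-0.8,0],-1]
    - [[0.62,-0.23,-0.16],[0,-0.8,0],-1]
    - [[0.61,-0.23,-0.2],[0,-0.8,0],-1]
    - [[0.59,-0.23,-0.24],[0,-0.8,0],-1]
    - [[0.58,-0.23,-0.28],[0,-0.8,0],-1]
    - [[0.56,-0.23,-0.32],[0,-0.8,0],-1]
    - [[0.53,-0.23,-0.36],[0,-0.8,0],-1]
    - [[0.51,-0.23,-0.4],[0,-0.8,0],-1]
    - [[0.48,-0.23,-0.43],[0,-0.8,0],-1]

```text
clock: 13.6
ee_pos: [0.6666, 0.0321, 0.2451]
ee_rot: [-2.928, 0.09, 1.073]
force: [-0.3, 0.1, -1.6]
gripper_width: 0.0001
finger_force: 0.0
```

```bash
python3 - <<'E'
from h import *
s=observe();r=R.from_rotvec(s['ee_rot']);print(s['clock'],s['ee_pos'],s['joints'].round(3),r.as_matrix().round(3).tolist(),s['gripper_width'])
print('x30mm to V1',r.inv().apply(np.array([.693,.034,.129])-s['ee_pos'])/.03)
E
```

```text
13.6 [0.666632   0.03212261 0.24510759] [-0.043  0.947  0.282  0.026  2.614  1.607] [[0.762, -0.062, -0.645], [-0.046, -0.998, 0.041], [-0.646, -0.001, -0.763]] 5.66729293356542e-05
x30mm to V1 [ 3.16699478 -0.11230721  2.39015241]
```

```bash
cat > kin.py <<'E'
from h import *
J=np.array([[.087,1.371,1.684],[.1318,1.3985,1.612],[-.0270,1.4924,1.6783],[-.0271,1.4671,1.6931],[.947,.282,2.614]])
X=np.array([[.5495,.2381],[.5651,.2005],[.498,.2371],[.5024,.25],[.6674,.2451]])
def fk(p,j):
    a,d,L2,L3,L6,o=p;j=np.atleast_2d(j);a1=j[:,0];a2=a1+j[:,1]+o;a3=j.sum(1)
    return np.c_[a+L2*np.sin(a1)+L3*np.sin(a2)+L6*np.sin(a3),d+L2*np.cos(a1)+L3*np.cos(a2)+L6*np.cos(a3)]
E
python3 - <<'E'
from kin import *
r=least_squares(lambda p:np.r_[(fk(p,J)-X).ravel(),.002*(p-[0,.3,.35,.35,.22,0])],[0,.3,.35,.35,.22,0]);p=r.x
print(p.round(3),np.abs(fk(p,J)-X).max())
lo,hi=[-.76,.27,.17],[2.03,2.55,2.65]
for t in(30,35,40):
  for x,z in[(.69,.25),(.69,.2),(.69,.16),(.69,.13),(.665,.094),(.665,.063)]:
    s=least_squares(lambda j:np.r_[(fk(p,j)-[[x,z]]).ravel()*10,j.sum()-np.pi-np.deg2rad(t)],[.9,.6,2.2],bounds=(lo,hi))
    print(t,x,z,s.x.round(2),(fk(p,s.x)[0]-[x,z]).round(3),np.rad2deg(s.x.sum()-np.pi).round(1))
E
```

```text
[0.005 0.148 0.445 0.508 0.311 0.194] 0.0008822259965482748
30 0.69 0.25 [0.87 0.34 2.46] [-0. -0.] 30.0
30 0.69 0.2 [0.85 0.48 2.34] [-0. -0.] 30.0
30 0.69 0.16 [0.85 0.56 2.26] [-0. -0.] 30.0
30 0.69 0.13 [0.85 0.61 2.21] [0. 0.] 30.0
30 0.665 0.094 [0.79 0.77 2.1 ] [ 0. -0.] 30.0
30 0.665 0.063 [0.81 0.81 2.05] [0. 0.] 30.0
35 0.69 0.25 [0.92 0.27 2.53] [-0.002 -0.001] 33.2
35 0.69 0.2 [0.93 0.36 2.46] [-0. -0.] 35.0
35 0.69 0.16 [0.93 0.45 2.38] [-0. -0.] 35.0
35 0.69 0.13 [0.93 0.5  2.32] [-0. -0.] 35.0
35 0.665 0.094 [0.86 0.69 2.2 ] [-0.  0.] 35.0
35 0.665 0.063 [0.88 0.72 2.15] [0. 0.] 35.0
40 0.69 0.25 [0.93 0.27 2.54] [-0.005 -0.002] 34.5
40 0.69 0.2 [1.   0.27 2.55] [-0.001 -0.   ] 38.9
40 0.69 0.16 [1.01 0.33 2.49] [-0. -0.] 40.0
40 0.69 0.13 [1.01 0.39 2.43] [-0. -0.] 40.0
40 0.665 0.094 [0.94 0.6  2.31] [-0. -0.] 40.0
40 0.665 0.063 [0.95 0.63 2.26] [-0. -0.] 40.0
```

```bash
python3 - <<'E'
from h import *
t=down(-93.46)*R.from_euler('y',-35,degrees=True)
plan([.692,.0342,.195],t,3);print(); plan([.692,.0342,.133],t,3,start=(np.array([.692,.0342,.195]),t))
E
```

```text
[[0.57, -0.04, 0.24],[-0.01, 0.35, -0.0]]
[[0.57, -0.04, 0.26],[-0.01, 0.35, -0.0]]
[[0.56, -0.04, 0.28],[-0.01, 0.35, -0.0]]

[[0.4, 0.0, 0.56],[0.0, 0.0, 0.0]]
[[0.4, 0.0, 0.56],[0.0, 0.0, 0.0]]
[[0.4, 0.0, 0.56],[0.0, 0.0, 0.0]]
```

Emit:
play_rows:
  moves:
    - [[0.57,-0.04,0.24],[0,0.35,0],-1]
    - [[0.57,-0.04,0.26],[0,0.35,0],-1]
    - [[0.56,-0.04,0.28],[0,0.35,0],-1]
    - [[0,0,0],[0,0,0],-1]

```text
clock: 14.1
ee_pos: [0.693, 0.0341, 0.2039]
ee_rot: [-2.984, 0.091, 0.915]
force: [-0.0, 0.2, -0.2]
gripper_width: 0.0001
finger_force: 0.0
```

```bash
python3 - <<'E'
from h import *
s=observe();print(s['clock'],s['ee_pos'],s['joints'].round(2))
t=down(-93.46)*R.from_euler('y',-35,degrees=True)
plan([.692,.0342,.133],t,3)
E
```

```text
14.1 [0.69301814 0.03412886 0.20389477] [-0.04  0.93  0.35  0.02  2.46  1.61]
[[0.43, 0.0, 0.66],[-0.01, -0.06, -0.0]]
[[0.44, 0.0, 0.66],[-0.01, -0.06, -0.0]]
[[0.44, 0.0, 0.65],[-0.01, -0.06, -0.0]]
```

Emit:
play_rows:
  moves:
    - [[0.43,0,0.66],[0,-0.06,0],-1]
    - [[0.44,0,0.66],[0,-0.06,0],-1]
    - [[0.44,0,0.65],[0,-0.06,0],-1]
    - [[0,0,0],[0,0,0],-1]

```text
clock: 14.6
ee_pos: [0.6916, 0.0341, 0.1318]
ee_rot: [-2.975, 0.091, 0.942]
force: [1.1, 0.7, 0.2]
gripper_width: 0.0003
finger_force: 0.0
```

Emit:
play_rows:
  moves:
    - [[0,0,0.5],[0,0,0],-1]
    - [[0,0,0.5],[0,0,0],-1]
    - [[0,0,0.2],[0,0,0],-1]
    - [[0,0,0],[0,0,0],-1]

```text
clock: 15.1
ee_pos: [0.672, 0.0355, 0.1051]
ee_rot: [-2.977, 0.091, 0.934]
force: [0.4, -0.1, 0.2]
gripper_width: -0.0
finger_force: 0.0
```

```bash
python3 - <<'E'
from h import *
import cv2
s=observe();print(s['clock'],s['ee_pos'],s['force'],R.from_rotvec(s['ee_rot']).as_matrix().round(3).tolist())
q=[.5033,.0455,3.0812]
c,sn=np.cos(q[2]),np.sin(q[2]);d=s['ee_pos'][:2]-q[:2];print('feeder xy',c*d[0]+sn*d[1],-sn*d[0]+c*d[1])
b=snapshot('scene')[190:340,220:420,::-1];cv2.imwrite('pics/p1.png',cv2.convertScaleAbs(cv2.resize(b,(800,600),interpolation=2),alpha=1.4))
print(search_frame('scene','tread')[:1],search_frame('scene','cell')[:1])
E
```

```text
15.1 [0.67202508 0.03547013 0.10506746] [ 0.44181904 -0.12485801  0.23759769] [[0.819, -0.062, -0.57], [-0.05, -0.998, 0.037], [-0.571, -0.002, -0.821]]
feeder xy -0.16902284123889363 -0.00017198152132648532
[{'point': [0.644, 0.0366, 0.0747], 'p': 0.52}] [{'point': [0.4425, -0.2072, 0.0429], 'p': 0.84}]
```

View pics/p1.png

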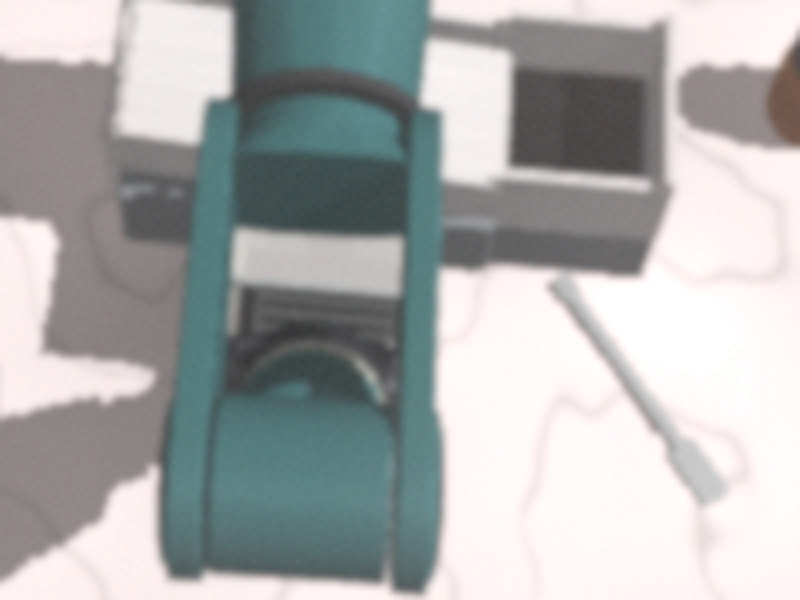

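Emit:
play_rows:
  moves:
    - [[0,0,0.25],[0,0,0],-1]
    - [[0,0,0.2],[0,0,0],-1]
    - [[0,0,0],[0,0,0],-1]

```text
clock: 15.62
ee_pos: [0.6635, 0.036, 0.0925]
ee_rot: [-2.976, 0.091, 0.938]
force: [-0.5, 0.5, -0.1]
gripper_width: 0.0003
finger_force: 0.0
```

Emit:
play_rows:
  moves:
    - [[0.1,0,0.14],[0,0,0],-1]
    - [[0.1,0,0.14],[0,0,0],-1]
    - [[0,0,0],[0,0,0],-1]

```text
clock: 16.0
ee_pos: [0.6647, 0.0359, 0.0825]
ee_rot: [-2.977, 0.091, 0.934]
force: [3.0, 0.4, 4.6]
gripper_width: 0.0001
finger_force: 2.1
```

Emit:
play_rows:
  moves:
    - [[0.1,0,0.14],[0,0,0],-1]
    - [[0.1,0,0.14],[0,0,0],-1]
    - [[0,0,0],[0,0,0],-1]

```text
clock: 16.38
ee_pos: [0.6651, 0.0359, 0.0725]
ee_rot: [-2.978, 0.091, 0.933]
force: [3.8, 0.4, 6.2]
gripper_width: -0.0001
finger_force: 2.9
```

Emit:
play_rows:
  moves:
    - [[0.08,0,0.11],[0,0,0],-1]
    - [[0,0,0],[0,0,0],-1]

```text
clock: 16.62
ee_pos: [0.665, 0.0359, 0.0688]
ee_rot: [-2.977, 0.091, 0.933]
force: [3.5, -0.2, 5.9]
gripper_width: -0.0003
finger_force: 3.0
```

Emit:
play_rows:
  moves:
    - [[0.06,0,0.08],[0,0,0],-1]
    - [[0,0,0],[0,0,0],-1]

```text
clock: 16.88
ee_pos: [0.6649, 0.0359, 0.0659]
ee_rot: [-2.977, 0.091, 0.934]
force: [1.6, -0.0, 5.4]
gripper_width: -0.0
finger_force: 2.9
```

Emit:
play_rows:
  moves:
    - [[0.06,0,0.08],[0,0,0],-1]
    - [[0,0,0],[0,0,0],-1]

```text
clock: 17.12
ee_pos: [0.6647, 0.0359, 0.0634]
ee_rot: [-2.977, 0.091, 0.935]
force: [1.8, 0.8, 8.2]
gripper_width: 0.0001
finger_force: 3.8
```

Emit:
play_rows:
  moves:
    - [[0.06,0,0.08],[0,0,0],-1]
    - [[0,0,0],[0,0,0],-1]

```text
clock: 17.38
ee_pos: [0.6646, 0.0359, 0.0618]
ee_rot: [-2.977, 0.091, 0.936]
force: [0.5, -0.2, 9.9]
gripper_width: 0.0001
finger_force: 5.0
```

Emit:
play_rows:
  moves:
    - [[0.04,0,0.05],[0,0,0],-1]
    - [[0,0,0],[0,0,0],-1]

```text
clock: 17.62
ee_pos: [0.6646, 0.036, 0.0616]
ee_rot: [-2.977, 0.091, 0.936]
force: [-1.5, 0.2, 13.7]
gripper_width: 0.0002
finger_force: 7.0
```

Emit:
play_rows:
  moves:
    - [[0.04,0,0.05],[0,0,0],-1]
    - [[0,0,0],[0,0,0],-1]

```text
clock: 17.88
ee_pos: [0.6646, 0.0359, 0.0614]
ee_rot: [-2.977, 0.091, 0.936]
force: [-0.9, -0.6, 18.4]
gripper_width: 0.0001
finger_force: 9.0
```

Emit:
play_rows:
  moves:
    - [[0,0,0],[0,0,0],-1]
    - [[0,0,0],[0,0,0],-1]
    - [[0,0,0],[0,0,0],-1]
    - [[0,0,0],[0,0,0],-1]
    - [[0,0,0],[0,0,0],-1]
    - [[0,0,0],[0,0,0],-1]
    - [[0,0,0],[0,0,0],-1]
    - [[0,0,0],[0,0,0],-1]

```text
clock: 18.88
ee_pos: [0.6646, 0.036, 0.0615]
ee_rot: [-2.977, 0.091, 0.936]
force: [-1.0, -0.5, 19.0]
gripper_width: 0.0
finger_force: 8.9
```

```bash
python3 - <<'E'
from h import *
import cv2
s=observe();print(s['clock'],s['ee_pos'],s['force'])
print(F([.5033,.0455,3.0812,0],(0,-.149,.087)))
b=snapshot('scene')[190:340,220:420,::-1];cv2.imwrite('pics/p2.png',cv2.convertScaleAbs(cv2.resize(b,(800,600),interpolation=2),alpha=1.4))
print(search_frame('scene','cell'))
E
```

```text
18.875 [0.66462738 0.03596121 0.06146547] [-1.01719145 -0.51508345 19.01784731]
[[0.51229304 0.19422836 0.087     ]]
[{'point': [0.5142, 0.213, 0.1049], 'p': 0.98}, {'point': [0.3086, -0.3765, 0.0411], 'p': 0.78}, {'point': [0.4444, -0.2109, 0.0417], 'p': 0.77}]
```

View pics/p2.png

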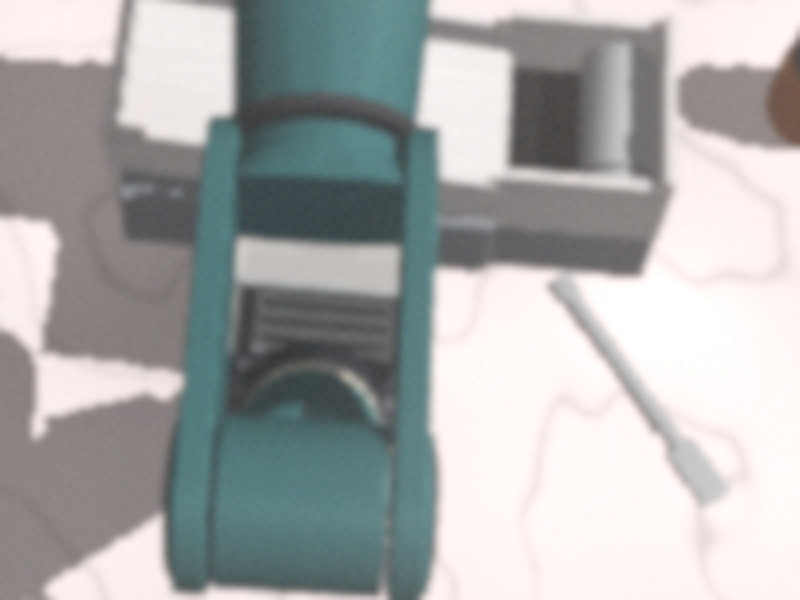

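The cell is in the pocket (crop (608,105)) while the pedal is held at its stop with 19 N. I hold a little longer, then let it up gently and retreat.

Emit:
play_rows:
  moves:
    - [[0,0,0],[0,0,0],-1]
    - [[0,0,0],[0,0,0],-1]
    - [[0,0,0],[0,0,0],-1]
    - [[0,0,0],[0,0,0],-1]
    - [[-0.1,0,-0.14],[0,0,0],-1]
    - [[-0.1,0,-0.14],[0,0,0],-1]
    - [[-0.1,0,-0.14],[0,0,0],-1]
    - [[-0.1,0,-0.14],[0,0,0],-1]
    - [[-0.1,0,-0.14],[0,0,0],-1]
    - [[-0.1,0,-0.14],[0,0,0],-1]

```text
clock: 20.23
ee_pos: [0.6643, 0.036, 0.0865]
ee_rot: [-2.976, 0.091, 0.938]
force: [-0.3, -0.2, 3.2]
gripper_width: -0.0001
finger_force: 1.6
```

Emit:
play_rows:
  moves:
    - [[-0.08,0,-0.11],[0,0,0],-1]
    - [[0,0,-0.4],[0,0,0],-1]
    - [[0,0,-0.6],[0,0,0],-1]
    - [[0,0,-0.6],[0,0,0],-1]
    - [[-0.3,0,-0.45],[0,0,0],-1]
    - [[-0.5,0,-0.7],[0,0,0],-1]
    - [[-0.5,0,-0.7],[0,0,0],-1]
    - [[0,0,0],[0,0,0],-1]

```text
clock: 21.22
ee_pos: [0.6923, 0.0342, 0.2002]
ee_rot: [-2.979, 0.091, 0.928]
force: [0.7, -0.1, 0.1]
gripper_width: 0.0001
finger_force: 0.0
```

```bash
python3 - <<'E'
from h import *
s=observe();print(s['clock'],s['ee_pos'],s['force'])
snapshot('scene');snapshot('top')
for c in('scene','top'):
  for q in('cell','tread','jar','roll','spatula'): print(c,q,[np.round(d['point'],3).tolist() for d in search_frame(c,q)][:2])
E
```

```text
21.225 [0.69231219 0.03416048 0.20017143] [ 0.69736753 -0.06236018  0.09529175]
scene cell [[0.515, 0.214, 0.106], [0.308, -0.377, 0.04]]
scene tread [[0.514, 0.214, 0.106]]
scene jar [[0.47, 0.359, 0.073]]
scene roll [[0.631, -0.249, 0.072], [0.47, 0.358, 0.074]]
scene spatula [[0.534, 0.132, 0.102], [0.672, 0.247, 0.006]]
top cell [[0.431, -0.211, 0.044], [0.296, -0.37, 0.041]]
top tread [[0.514, 0.214, 0.107]]
top jar [[0.448, 0.355, 0.082], [0.517, 0.133, 0.108]]
top roll [[0.623, -0.247, 0.071]]
top spatula [[0.685, 0.259, 0.007]]
```

```bash
python3 -c "
from plant import *
print(job_done())"
```

```text
the job is handed in; nothing more can be done
None
```

I handed the job in at about 21 s, and the judge returned no verdict. The cell settled against the stop bar, then rolled into the pocket while I held the pedal at its stop with about 19 N. I let the pedal back up (spring-returned; not seen in a picture afterwards), and the jar, roll and spatula did not move.

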